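# Hold an engineer's square in the corner of a sprung angle plate

### The arm

A 6-joint arm with a two-finger parallel gripper is mounted at the origin on a cart in front of the work surface, level with it; the furniture and walls round the work are solid. World frame = base frame: x ahead of the robot, y to its left, z up, the work surface at z = 0. Lengths are in m, angles in rad, forces in N, time in s.
With the tool pointing down it reaches from about 0.35 to 0.875 m from the base axis. Payload 4.2 kg.
Tool frame: the origin (TCP) lies midway between the tips of the shut fingers; the grasp point (between the pads) lies 19 mm behind it; z points along the fingers, y is the line along which they close (so a half turn about z gives the same grasp; the last joint's range is limited). The gripper opens to 87 mm and grips with 3 to 60 N. Pads are 19 mm wide; open, the fingers measure 117 mm over their backs; the gripper's body (75 mm by 190 mm) begins 51 mm behind the grasp point.
Start: joints at [-1.001, 0.385, 0.008, 0, -1.194, -0.259], TCP at [0.191, -0.595, 0.223] pointing down, gripper open.
Joint ranges: [-3.14, 3.14], [-1.21, 2.06], [-1.07, 1.41], [-3.16, 2.05], [-2.99, -0.16], [-3.1, 3.1]. Speed limits (rad/s): [2.79, 2.79, 3.14, 3.14, 3.14, 3.14].

### API

Orientations are given as a unit quaternion [x, y, z, w].
In Python, from bench import telemetry, capture, ticket, recognise, cut_out, mark_of gives the robot as it stands.
- The arm moves only by the tool jog_arm, never from a script. Its argument "commands" is a list of rows, each an object with "fingers": the finger opening in m, from 0 to 0.087; "xyz": the shift along the world's x, y, z in m, a list of three; "twist": the turn about the world's z in rad. In form: [{"fingers": fingers, "xyz": [dx, dy, dz], "twist": twist}, ...]. A call has 1 to 10 rows; each row shifts and turns the commanded pose from where the row before left it; what a row does not reach is not made up. A row lasts 1/8 s, in which the tool goes at most 62.5 mm and 10.7 degrees, less where a joint would pass 70% of its speed; a pose out of reach is approached as far as the arm can. A call with a gripper value outside its range is refused whole. The fingers move at their own pace and stop on an object; "newtons" is the grip in N (left out, the last holds). Time passes only in rows, so rows that do not move let the fingers close. It gives the time, the measured TCP pose, the force, the opening and the grip force at its end, in the units of the state.
- telemetry.get_state(): the state, without advancing time (a new reading comes with each control period).
- capture(name): name is "scene" or "top" or "wrist"; returns a dict with "image" (400x640x3 uint8, blue, green, red), "z_map" (400x640 float32, m along the optical axis (not along the pixel's ray), 0 where there is no reading), "camera_matrix" (3x3 intrinsics, pixels), "dist" ([k1, k2, p1, p2, k3] as OpenCV has them; the pictures are not rectified), "rvec" (rotation vector, rad) and "tvec" (3), from world to camera coordinates, as OpenCV has them. Camera axes: x right, y down, z forward; pixel columns grow to the right and rows downward; lengths in m; the calibration is good to about 2 mm. A picture is of the moment at which its call begins.
- ticket.job_done(): hands the job in; it is judged then, once.
Trained networks look in the newest picture that a camera, given by its name, has taken for a name from the list of things; names that differ only in an ending like _2 or _b are one class to them, and where a whole thing is asked for, a point or a joint stands for the part that bears it (a point fixed in the world has none). Each returns a list of dicts, best first, with "confidence" (0 to 1); they miss things now and then, are a little off and sometimes report something else, mostly with a low value. They report only what shows in the picture. A call takes as long as a camera call. They do not tell look-alikes from the thing itself.
- recognise(camera, label): "position" ([x, y, z] in m, in world coordinates, good to about 4 mm: the middle of the surface that is visible of it).
- cut_out(camera, label): "region" (400x640 bool, what is visible of it).
- mark_of(camera, label): "position" ([x, y, z] in m, in world coordinates, good to about 4 mm: a listed point, or the origin of a listed thing).
The state is a dict: "time": time; "qpos": joint angles; "qd": joint speeds; "joint_efforts": joint torques, N m; "eef_pos": TCP position; "orientation": TCP orientation; "contact_force": force on the tool from outside, world axes, zero at the start; "ft_torque": the same for the moment, N m; "gripper_width": finger opening in m; "finger_force": force on a finger pad.
Only numpy, scipy, OpenCV 4.12 (cv2) and the standard library are available. Lean on these libraries where they do the work, as an engineer would, in place of code of your own. Each camera call takes 0.05 s, during which the arm holds its last target. There are 200 camera calls.

### The job

I want to clamp the little tilting angle plate at a true right angle. Take the wooden emery block off its base and lay it flat in the empty pine tray, then stand the engineer's square with its stock flat on the base and push it straight in against the sprung leaf until the leaf is upright and the square sits fully home in the corner, touching both base and leaf. Finish gripping the square and still pressing it down and into the corner so that I can tighten the clamp knobs (do not let go), and leave the other things on the bench where they are.

Things in the scene. Friction and masses are not known exactly. Their poses are not given: they have to be found in the camera images.
- angle_plate: tilting angle plate fixed to the bench: grey cast frame 216 (x) x 120 (y) mm, bright steel base plate, steel leaf across its far end, two black star knobs beside it. Origin on the bench under it; x points along the base to the leaf, y left, z up. The base's upper face is at z = 22 mm, x = -95 to +55 mm, y = -55 to +55 mm.
- corner (a point): middle of the angle plate's inner corner: base's upper face (22 mm above the bench) meets the plane of the upright leaf, 55 mm from the origin along x. Up to 12 mm above the base a fixed hinge lug lies flush with the upright leaf's face and stops the heel of the square.
- leaf (a joint): angle of the leaf (rad): 0 = upright, square to the base; positive = nodding forward over the base. A spring holds it at about 0.16; pushing its top edge back to upright takes about 5 N (pressing the square down adds sliding friction: 8 to 12 N in all); it springs forward when released. It can be pushed past upright, to -0.35.
- leaf_top (a point): middle of the upper front edge of the steel leaf (110 mm wide, 12 mm thick), the edge that the blade meets first: 75 mm above the base when upright; nodding at 0.16 it is about 11 mm forward of the corner. The hinge pin lies 8 mm behind the leaf face and 6 mm above the base.
- square: steel engineer's square standing on its stock: dark stock 110 (x) x 18 (y) x 20 (z) mm; bright blade 25 (x) x 4 (y) mm rises at the stock's +x end to 80 mm above its underside, outer edge flush with that end. About 0.28 kg. Origin at the centre of the stock's underside, x to the blade end, z up. Grip the stock across its 18 mm width, behind the blade.
- heel (a point): outer corner of the square: bottom of the stock's +x end, 55 mm from the square's origin along x
- emery: wooden emery block (abrasive stick) 18 (x) x 125 (y) x 12 (z) mm, lying slantwise on the angle plate's base; origin at the centre of its underside, long axis y. About 0.04 kg.
- tray: empty pine tray, fixed, 109 (x) x 262 (y) x 42 (z) mm outside, walls 7 mm, floor 4 mm; origin under its centre. A divider 36 mm high stands across at y = -80 mm; the large compartment is y = -78 to +124 mm, x = -47 to +47 mm (centre y = +23 mm)
- disc: bystander: round gilt medallion, 57 mm across, 5 mm thick, origin under its centre; leave alone
- wax: bystander: green block of carving wax, 45 x 100 x 13 mm, origin under its centre; leave alone
- pliers: bystander: blue-handled pliers, 55 x 134 x 11 mm, origin under their centre; leave alone
Not all that is in view belongs to the job. There is more than one size of the square; the one meant has the size given above.

How it is judged:
On the way, in this order (a step that is already met when the one before it is completed fails the run):
1. the emery block lies flat in the pine tray, let go (x of emery in the frame of tray between -0.04 and 0.04 m and y of emery in the frame of tray between -0.11 and 0.11 m and z of emery in the frame of tray below 0.012 m and angle between emery's own z axis and vertical below 0.15 rad and contact force between the fingers and emery below 0.1 N and linear speed of emery below 0.03 m/s), for 0.2 s.
2. the square is gripped and pressed home in the corner, the leaf upright against it (value of joint leaf between -0.02 and 0.02 rad and angle between square's own z axis and vertical below 0.025 rad and angle between the x axis of square and the x axis of angle_plate, either way round below 0.07 rad and x of heel in the frame of angle_plate between 0.0525 and 0.0575 m and y of heel in the frame of angle_plate between -0.048 and 0.048 m and z of heel in the frame of angle_plate between 0.0195 and 0.0245 m and contact force between square and angle_plate_c0 above 4 N and contact force between square and leaf_c0 above 1 N and contact force between the fingers and square above 3 N and linear speed of square below 0.02 m/s), for 0.3 s.
At the end, for the whole second after the job is handed in: Emery flat in the tray; square gripped (over 3 N), pressed on the base (over 4 N) and leaf (over 1 N); heel within 2.5 mm of the corner; square upright within 0.025 rad, straight to the leaf within 0.07; leaf upright within 0.02 rad; at rest (all of step 2 and x of emery in the frame of tray between -0.04 and 0.04 m and y of emery in the frame of tray between -0.11 and 0.11 m and z of emery in the frame of tray below 0.012 m and angle between emery's own z axis and vertical below 0.15 rad); the arm keeps its last pose, push and grip.
It fails at once if a gilt medallion is moved more than 30 mm (distance of disc from where it was at the start of the episode above 0.03 m).
It fails at once if the green wax block is moved more than 30 mm (distance of wax from where it was at the start of the episode above 0.03 m).
It fails at once if the blue-handled pliers is moved more than 30 mm (distance of pliers from where it was at the start of the episode above 0.03 m).
It also fails if it takes over 64 s, if anything falls off the work surface, if the arm or the gripper's body presses on something with over 40 N, if the wrist force passes 120 N, or if a joint passes its speed limit or range.

## Working session

There is one attempt and no reset: what is moved stays moved. The work goes in short steps, Python scripts to look and compute and a tool call to move; the robot and the scene stay as the last step left them, time stands still between calls to the robot, and variables do not carry over. Pictures are saved under pics/ and viewed, at most 10 in all, crops included, and the job is handed in when it is done.

Besides the shell and the picture viewer there is one more tool, called after "Emit:" as a command line: name --argument value ..., lists and objects as JSON in quotes. jog_arm: Moves the arm, as the interface text tells. Its arguments: {"type":"object","properties":{"commands":{"type":"array","items":{"type":"object","properties":{"fingers":{"type":"number"},"xyz":{"type":"array","items":{"type":"number"}},"twist":{"type":"number"}}}},"newtons":{"type":"number"}},"required":["commands"]}

```bash
mkdir -p pics
cat > h.py <<'E'
import numpy as np, cv2
from bench import telemetry, capture, ticket, recognise, cut_out, mark_of
def cloud(c):
    """world xyz for every pixel (nan where no depth)"""
    K,d=np.array(c["camera_matrix"]),np.array(c["dist"])
    h,w=c["z_map"].shape
    u,v=np.meshgrid(np.arange(w),np.arange(h))
    n=cv2.undistortPoints(np.stack([u,v],-1).reshape(-1,1,2).astype(np.float64),K,d).reshape(h,w,2)
    z=c["z_map"].astype(float); z=np.where(z>0,z,np.nan)
    P=np.dstack([n[...,0]*z,n[...,1]*z,z])
    R=cv2.Rodrigues(np.array(c["rvec"],float))[0]
    return (P-np.array(c["tvec"],float).ravel())@R
E
python3 - <<'E'
from h import *
for n in("top","scene"):
    c=capture(n); cv2.imwrite(f"pics/{n}0.png",c["image"]); np.savez(f"{n}0.npz",P=cloud(c),im=c["image"])
    for l in("angle_plate","square","emery","tray","leaf_top","corner","heel","disc","wax","pliers"):
        for k,f in(("rec",recognise),("mark",mark_of)):
            try: print(n,l,k,[(np.round(r["position"],3).tolist(),round(r["confidence"],2)) for r in f(n,l)][:4])
            except Exception as e: print(n,l,k,e)
print(telemetry.get_state())
E
```

```text
top angle_plate rec [([0.61, 0.066, 0.024], 0.85)]
top angle_plate mark [([0.585, 0.069, -0.001], 0.79)]
top square rec [([0.568, 0.352, 0.022], 0.5), ([0.526, 0.26, 0.014], 0.45)]
top square mark [([0.564, 0.356, 0.004], 0.6), ([0.526, 0.261, -0.002], 0.41)]
top emery rec [([0.54, 0.075, 0.033], 0.5)]
top emery mark [([0.545, 0.072, 0.02], 0.71), ([0.545, -0.153, 0.0], 0.53), ([0.619, 0.342, 0.0], 0.49)]
top tray rec [([0.548, -0.156, 0.006], 0.6)]
top tray mark [([0.549, -0.151, -0.001], 0.81)]
top leaf_top rec []
top leaf_top mark [([0.476, -0.331, 0.001], 0.73), ([0.629, 0.073, 0.093], 0.52)]
top corner rec [([0.609, 0.067, 0.02], 0.58)]
top corner mark [([0.641, 0.079, 0.02], 0.93)]
top heel rec [([0.569, 0.352, 0.02], 0.62)]
top heel mark [([0.545, 0.233, -0.006], 0.68), ([0.612, 0.339, 0.002], 0.5)]
top disc rec [([0.477, -0.332, 0.006], 0.65)]
top disc mark [([0.478, -0.33, 0.002], 0.52)]
top wax rec []
top wax mark [([0.623, -0.318, -0.003], 0.66), ([0.616, 0.343, 0.001], 0.59)]
top pliers rec [([0.55, -0.394, 0.009], 0.79)]
top pliers mark [([0.55, -0.406, 0.001], 0.75), ([
[... 1114 characters left out ...]
.00141099e+00,  3.84687698e-01,  7.89626624e-03, -2.17841950e-06,
       -1.19398749e+00, -2.58642717e-01]), 'qd': array([ 1.32573352e-03, -1.44203756e-03, -1.40220542e-05,  6.53857341e-04,
        4.39464743e-04, -1.38889305e-04]), 'joint_efforts': array([ 4.67325372e-04, -3.90460360e+01,  1.87619573e+01,  4.22435671e+00,
        1.55143195e-02, -1.96790177e-05]), 'eef_pos': array([ 0.19114784, -0.5950319 ,  0.22255572]), 'orientation': array([-1.54746552e-01,  9.87954202e-01, -7.56179138e-06,  4.42900338e-06]), 'contact_force': array([0.11865072, 0.00134041, 0.07372324]), 'ft_torque': array([ 0.01467546,  0.00822918, -0.03462177]), 'finger_force': 0.0, 'gripper_width': 0.08726493439887151}
```

View pics/top0.png

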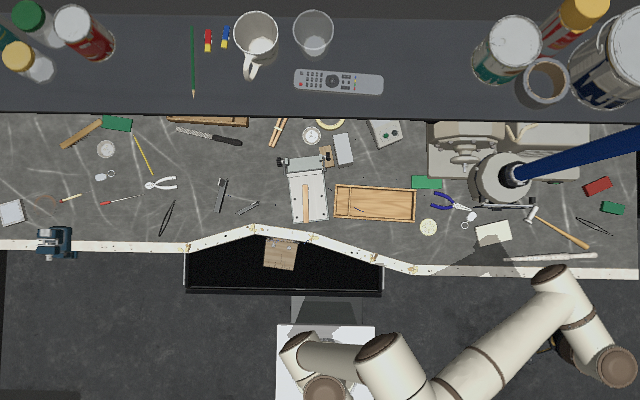

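View pics/scene0.png

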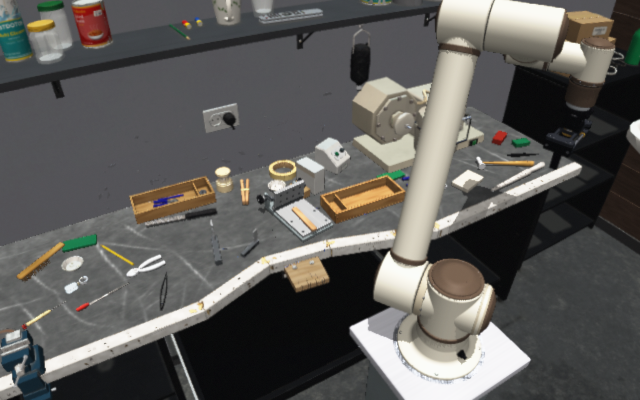

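Top view: the angle plate is at about (308,190) with the emery on it, and the empty tray is at (375,203). The square candidates are (222,193) and (248,207), next to each other. Now I'll take a close crop and measure from depth.

Run:
```python
from h import *
t=np.load("top0.npz");s=np.load("scene0.npz")
a=cv2.resize(t["im"][165:230,205:335],(780,390),interpolation=cv2.INTER_CUBIC)
b=cv2.resize(s["im"][170:270,195:345],(300,200),interpolation=cv2.INTER_CUBIC)
cv2.imwrite("pics/crop1.png",np.vstack([a,np.hstack([b,np.zeros((200,480,3),np.uint8)])]))
def blob(d,name,x0,x1,y0,y1,z0,z1):
    P=d["P"].reshape(-1,3)
    m=(P[:,0]>x0)&(P[:,0]<x1)&(P[:,1]>y0)&(P[:,1]<y1)&(P[:,2]>z0)&(P[:,2]<z1)
    Q=P[m]
    if len(Q)<5: print(name,len(Q));return
    (c,sz,an)=cv2.minAreaRect(Q[:,:2].astype(np.float32))
    print(name,len(Q),"c",np.round(c,4),"sz",np.round(sz,4),"ang",round(an,1),"z",np.round(np.percentile(Q[:,2],[2,50,98]),4))
for n,d in(("top",t),("scene",s)):
    blob(d,n+" sqA",.48,.64,.31,.39,.008,.15)
    blob(d,n+" sqA blade",.48,.64,.31,.39,.03,.15)
    blob(d,n+" sqB",.47,.60,.20,.305,.005,.15)
    blob(d,n+" sqB blade",.47,.60,.20,.305,.028,.15)
    blob(d,n+" emery",.47,.615,.01,.13,.028,.042)
    blob(d,n+" base",.47,.612,.0,.15,.016,.026)
    blob(d,n+" leaf",.60,.66,.0,.15,.06,.12)
    blob(d,n+" tray",.45,.64,-.31,.005,.03,.05)
    blob(d,n+" bench",.45,.5,.15,.2,-.05,.05)
for l in("emery","square"):
    c=capture("top")
    for r in cut_out("top",l):
        Q=t["P"][r["region"]];Q=Q[~np.isnan(Q[:,0])]
        print(l,round(r["confidence"],2),len(Q),np.round(Q.mean(0),3),[np.round(x,3) for x in cv2.minAreaRect(Q[:,:2].astype(np.float32))],np.round(np.percentile(Q[:,2],[2,98]),3))
```

```text
top sqA 236 c [0.5643 0.3502] sz [0.1087 0.0581] ang 7.5 z [0.0088 0.0192 0.0792]
top sqA blade 39 c [0.6038 0.343 ] sz [0.0051 0.0242] ang 74.8 z [0.0328 0.0647 0.0805]
top sqB 147 c [0.5333 0.2521] sz [0.1031 0.1262] ang 88.8 z [0.0051 0.0105 0.0524]
top sqB blade 11 c [0.5393 0.2366] sz [0.003  0.0169] ang 23.4 z [0.0289 0.0512 0.0557]
top emery 217 c [0.5473 0.069 ] sz [0.1312 0.0879] ang 6.6 z [0.0283 0.033  0.04  ]
top base 941 c [0.5499 0.062 ] sz [0.1342 0.116 ] ang 5.4 z [0.0164 0.0211 0.0255]
top leaf 185 c [0.6404 0.0769] sz [0.0353 0.1334] ang 0.9 z [0.066  0.0936 0.1016]
top tray 576 c [ 0.5481 -0.1509] sz [0.2623 0.1084] ang 87.3 z [0.0315 0.0406 0.0468]
top bench 229 c [0.4755 0.1754] sz [0.0495 0.0476] ang 1.2 z [-0.0073 -0.0002  0.0063]
scene sqA 206 c [0.5663 0.3512] sz [0.0221 0.1238] ang 79.8 z [0.0107 0.0213 0.0798]
scene sqA blade 24 c [0.6007 0.3421] sz [0.0036 0.0204] ang 71.3 z [0.0341 0.0638 0.0811]
scene sqB 170 c [0.5309 0.2554] sz [0.0944 0.1165] ang 89.6 z [0.0052 0.014  0.05  ]
scene sqB blade 30 c [0.5394 0.2368] sz [0.0074 0.023 ] ang 26.5 z [0.0294 0.0418 0.0549]
scene emery 174 c [0.5399 0.0741] sz [0.0307 0.1251] ang 85.2 z [0.0293 0.0333 0.0367]
scene base 778 c [0.5494 0.0633] sz [0.1357 0.1147] ang 6.9 z [0.0173 0.0216 0.0253]
scene leaf 357 c [0.6337 0.0787] sz [0.1351 0.0371] ang 86.6 z [0.061  0.082  0.0981]
scene tray 774 c [ 0.5456 -0.1504] sz [0.2667 0.1167] ang 87.1 z [0.0305 0.0385 0.0449]
scene bench 195 c [0.4752 0.1749] sz [0.049  0.0495] ang 89.4 z [-0.0041  0.0001  0.0039]
emery 0.62 179 [0.544 0.073 0.033] [array([0.542, 0.072]), array([0.113, 0.02 ]), np.float64(4.645)] [0.024 0.04 ]
square 0.63 230 [0.569 0.35  0.024] [array([0.564, 0.355]), array([0.025, 0.107]), np.float64(77.577)] [0.003 0.079]
square 0.51 82 [0.526 0.259 0.017] [array([0.526, 0.26 ]), array([0.012, 0.069]), np.float64(29.05)] [0.005 0.054]
```

View pics/crop1.png

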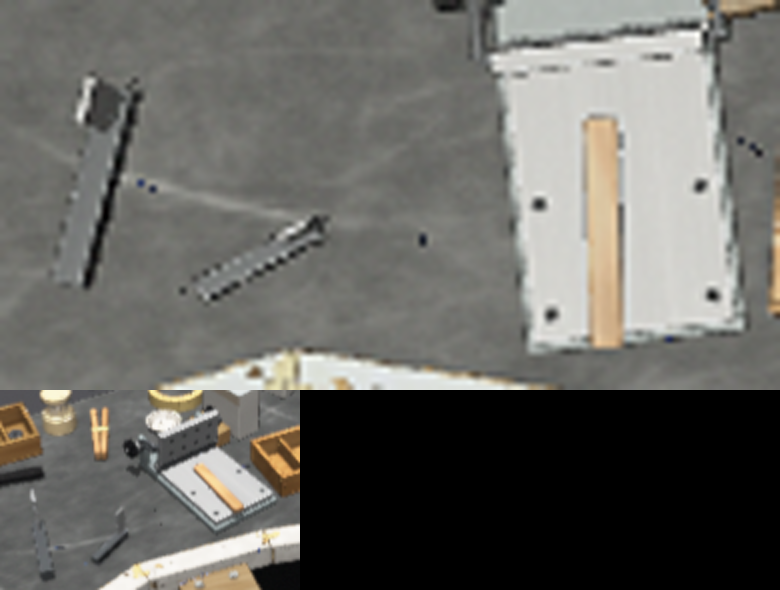

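The candidates are A at top (222,193), with an 80 mm blade and a stock of about 110 mm, and B at top (248,207), with a 55 mm blade and about 70 mm stock. A matches the given size, so I choose A. The crop shows both standing on their stocks, and the emery lying on the base roughly along world x. Next I move over the emery.

Emit:
jog_arm --commands '[{"fingers": 0.06,"xyz": [0.03,0.05,0],"twist": -0.023},{"fingers": 0.06,"xyz": [0.03,0.05,0],"twist": -0.023},{"fingers": 0.06,"xyz": [0.03,0.05,0],"twist": -0.023},{"fingers": 0.06,"xyz": [0.03,0.05,0],"twist": -0.023},{"fingers": 0.06,"xyz": [0.03,0.05,0],"twist": -0.023},{"fingers": 0.06,"xyz": [0.03,0.05,0],"twist": -0.023},{"fingers": 0.06,"xyz": [0.03,0.05,0],"twist": -0.023},{"fingers": 0.06,"xyz": [0.03,0.05,0],"twist": -0.023},{"fingers": 0.06,"xyz": [0.03,0.05,0],"twist": -0.023},{"fingers": 0.06,"xyz": [0.03,0.05,0],"twist": -0.023}]'

```text
time: 3.55
eef_pos: [0.492, -0.0932, 0.223]
orientation: [-0.04, 0.999, -0.0, 0.001]
contact_force: [0.4, -0.9, -0.1]
gripper_width: 0.0603
finger_force: 0.0
```

Emit:
jog_arm --commands '[{"fingers": 0.06,"xyz": [0.013,0.042,0]},{"fingers": 0.06,"xyz": [0.013,0.042,0]},{"fingers": 0.06,"xyz": [0.013,0.042,0]},{"fingers": 0.06,"xyz": [0.013,0.042,0]},{"fingers": 0.06,"xyz": [0,0,0]},{"fingers": 0.06,"xyz": [0,0,0]}]'

```text
validation failed for argument at $.co...
```

```bash
cat >> h.py <<'E'
def rect(Q):
    Q=Q[~np.isnan(Q[:,0])]
    (c,(w,h),a)=cv2.minAreaRect(Q[:,:2].astype(np.float32))
    if h>w: a+=90; w,h=h,w
    # also PCA direction
    C=np.cov(Q[:,:2].T); e=np.linalg.eigh(C)[1][:,1]; p=np.degrees(np.arctan2(e[1],e[0]))
    return len(Q),"c",np.round(c,4),"mean",np.round(Q.mean(0),4),"LxW",np.round([w,h],4),"ang",round(a,1),"pca",round(p%180,1)
def tool():
    s=telemetry.get_state(); q=s["orientation"]
    from scipy.spatial.transform import Rotation as R
    M=R.from_quat(q).as_matrix()
    print("t",s["time"],"tcp",np.round(s["eef_pos"],4),"close dir deg",round(np.degrees(np.arctan2(M[1,1],M[0,1]))%180,2),"tilt",round(M[2,2],5),"F",np.round(s["contact_force"],2),"w",round(s["gripper_width"],4),"ff",round(s["finger_force"],2),"q",np.round(s["qpos"],2))
E
python3 - <<'E'
from h import *
tool()
c=capture("wrist"); cv2.imwrite("pics/w1.png",c["image"]); P=cloud(c); np.savez("w1.npz",P=P,im=c["image"])
for r in cut_out("wrist","emery"):
    Q=P[r["region"]]; print(round(r["confidence"],2),rect(Q[Q[:,2]>.028]))
print(mark_of("wrist","emery"),mark_of("wrist","corner"),mark_of("wrist","angle_plate"),mark_of("wrist","leaf_top"))
# tray profile along its long axis, divider side
t=np.load("top0.npz")["P"].reshape(-1,3)
for y in np.arange(-.28,-.01,.01):
    m=(abs(t[:,1]-y)<.005)&(abs(t[:,0]-.548)<.03)
    print(round(y,2),np.round(np.percentile(t[m,2],90),3),end="; ")
E
```

```text
t 3.55 tcp [ 0.492  -0.0932  0.223 ] close dir deg 94.61 tilt -1.0 F [ 0.42 -0.94 -0.07] w 0.0603 ff 0.0 q [ 0.14  0.17 -0.29  0.   -1.11 -1.63]
0.71 (1055, 'c', array([0.5295, 0.0707]), 'mean', array([0.5269, 0.0697, 0.0332]), 'LxW', array([0.0959, 0.0182]), 'ang', 3.1, 'pca', np.float64(3.1))
0.51 (95, 'c', array([0.674 , 0.0144]), 'mean', array([0.672 , 0.014 , 0.0673]), 'LxW', array([0.0384, 0.0064]), 'ang', 12.9, 'pca', np.float64(6.9))
[{'position': [0.5444, 0.0759, 0.023], 'confidence': 0.59}, {'position': [0.6238, -0.3201, -0.0009], 'confidence': 0.48}] [{'position': [0.6428, 0.0739, 0.0235], 'confidence': 0.59}] [] []
-0.28 0.045; -0.27 0.038; -0.26 0.01; -0.25 0.009; -0.24 0.008; -0.23 0.009; -0.22 0.009; -0.21 0.007; -0.2 0.008; -0.19 0.009; -0.18 0.008; -0.17 0.007; -0.16 0.007; -0.15 0.009; -0.14 0.008; -0.13 0.009; -0.12 0.008; -0.11 0.008; -0.1 0.008; -0.09 0.009; -0.08 0.008; -0.07 0.038; -0.06 0.007; -0.05 0.007; -0.04 0.007; -0.03 0.038; -0.02 0.045;
```

View pics/w1.png

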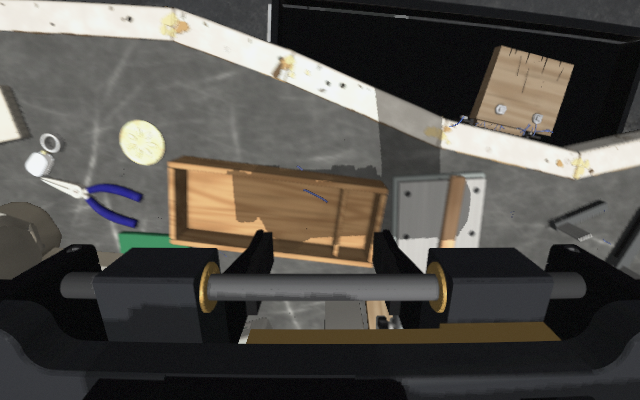

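The wrist view shows the tray at (275,210) with its divider near (338,220), towards the plate. The emery runs along (450,210), and square A's tip is at the right edge.

Emit:
jog_arm --commands '[{"fingers": 0.06,"xyz": [0.013,0.041,0],"twist": -0.026},{"fingers": 0.06,"xyz": [0.013,0.041,0],"twist": 0},{"fingers": 0.06,"xyz": [0.013,0.041,0],"twist": 0},{"fingers": 0.06,"xyz": [0.013,0.041,-0.02],"twist": 0},{"fingers": 0.06,"xyz": [0,0,-0.05],"twist": 0},{"fingers": 0.06,"xyz": [0,0,-0.05],"twist": 0},{"fingers": 0.06,"xyz": [0,0,-0.04],"twist": 0},{"fingers": 0.06,"xyz": [0,0,-0.025],"twist": 0},{"fingers": 0.06,"xyz": [0,0,-0.012],"twist": 0},{"fingers": 0.06,"xyz": [0,0,0],"twist": 0}]'

```text
time: 5.1
eef_pos: [0.543, 0.068, 0.0254]
orientation: [-0.027, 1.0, -0.0, -0.0]
contact_force: [-0.2, -0.9, 0.5]
gripper_width: 0.06
finger_force: 0.0
```

Emit:
jog_arm --commands '[{"fingers": 0,"xyz": [0,0,0],"twist": 0},{"fingers": 0,"xyz": [0,0,0],"twist": 0},{"fingers": 0,"xyz": [0,0,0],"twist": 0},{"fingers": 0,"xyz": [0,0,0],"twist": 0},{"fingers": 0,"xyz": [0,0,0],"twist": 0}]' --newtons 15

```text
time: 5.72
eef_pos: [0.5433, 0.0692, 0.0257]
orientation: [-0.027, 1.0, 0.0, 0.0]
contact_force: [0.1, -0.0, 0.9]
gripper_width: 0.0181
finger_force: 12.0
```

Emit:
jog_arm --commands '[{"fingers": 0,"xyz": [0,0,0.05],"twist": 0},{"fingers": 0,"xyz": [0,0,0.05],"twist": 0.166},{"fingers": 0,"xyz": [0.001,-0.03,0.02],"twist": 0.166},{"fingers": 0,"xyz": [0.001,-0.03,0],"twist": 0.166},{"fingers": 0,"xyz": [0.001,-0.03,0],"twist": 0.166},{"fingers": 0,"xyz": [0.001,-0.03,0],"twist": 0.166},{"fingers": 0,"xyz": [0,-0.03,0],"twist": 0.166},{"fingers": 0,"xyz": [0,-0.03,0],"twist": 0.166},{"fingers": 0,"xyz": [0,-0.03,0],"twist": 0.166},{"fingers": 0,"xyz": [0,-0.032,0],"twist": 0.14}]'

```text
time: 6.98
eef_pos: [0.5468, -0.1739, 0.1453]
orientation: [-0.692, 0.722, 0.0, -0.0]
contact_force: [-0.4, 1.0, -0.2]
gripper_width: 0.0181
finger_force: 15.0
```

Emit:
jog_arm --commands '[{"fingers": 0,"xyz": [0,0,-0.05],"twist": 0},{"fingers": 0,"xyz": [0,0,-0.04],"twist": 0},{"fingers": 0,"xyz": [0,0,0],"twist": 0}]'

```text
time: 7.35
eef_pos: [0.5442, -0.1729, 0.0524]
orientation: [-0.69, 0.724, 0.003, -0.003]
contact_force: [0.4, -0.5, -0.3]
gripper_width: 0.0179
finger_force: 15.0
```

Run:
```python
from h import *
tool()
```

```text
t 7.35 tcp [ 0.5442 -0.1729  0.0524] close dir deg 177.21 tilt -0.99996 F [ 0.41 -0.45 -0.29] w 0.0179 ff 15.0 q [-0.02  0.48 -0.33 -0.   -0.77 -0.02]
```

Emit:
jog_arm --commands '[{"fingers": 0,"xyz": [0,0,-0.02],"twist": 0},{"fingers": 0,"xyz": [0,0,-0.015],"twist": 0},{"fingers": 0,"xyz": [0,0,-0.01],"twist": 0},{"fingers": 0,"xyz": [0,0,-0.002],"twist": 0},{"fingers": 0,"xyz": [0,0,0],"twist": 0},{"fingers": 0.035,"xyz": [0,0,0],"twist": 0},{"fingers": 0.035,"xyz": [0,0,0],"twist": 0},{"fingers": 0.035,"xyz": [0,0,0],"twist": 0}]'

```text
time: 8.35
eef_pos: [0.5473, -0.1731, 0.0088]
orientation: [-0.69, 0.724, -0.0, 0.0]
contact_force: [0.7, 0.8, -0.1]
gripper_width: 0.0336
finger_force: 0.0
```

Emit:
jog_arm --commands '[{"fingers": 0.035,"xyz": [0,0,0.03],"twist": 0},{"fingers": 0.035,"xyz": [0,0,0.05],"twist": 0},{"fingers": 0.05,"xyz": [0,0,0.06],"twist": 0},{"fingers": 0.06,"xyz": [-0.03,0.03,0.04],"twist": -0.17},{"fingers": 0.06,"xyz": [-0.03,0.04,0.02],"twist": -0.17},{"fingers": 0.06,"xyz": [0,0.05,0],"twist": -0.17},{"fingers": 0.06,"xyz": [0,0.05,0],"twist": -0.17},{"fingers": 0.06,"xyz": [0,0.05,0],"twist": -0.17},{"fingers": 0.06,"xyz": [0,0.06,0],"twist": -0.17},{"fingers": 0.06,"xyz": [0,0.06,0],"twist": -0.17}]'

```text
time: 9.6
eef_pos: [0.487, 0.1667, 0.209]
orientation: [-0.166, 0.986, 0.0, 0.0]
contact_force: [1.0, -0.6, -0.4]
gripper_width: 0.0601
finger_force: 0.0
```

Emit:
jog_arm --commands '[{"fingers": 0.06,"xyz": [0,0.05,0],"twist": -0.17},{"fingers": 0.06,"xyz": [0,0.05,0],"twist": -0.17},{"fingers": 0.06,"xyz": [0,0.04,0],"twist": -0.17},{"fingers": 0.06,"xyz": [0,0.04,0],"twist": -0.04},{"fingers": 0.06,"xyz": [0,0,0],"twist": 0},{"fingers": 0.06,"xyz": [0,0,0],"twist": 0}]'

```text
time: 10.35
eef_pos: [0.4869, 0.3446, 0.2083]
orientation: [0.105, 0.994, -0.0, -0.0]
contact_force: [-0.3, -0.4, -0.2]
gripper_width: 0.0598
finger_force: 0.0
```

Run:
```python
from h import *
tool()
c=capture("wrist"); cv2.imwrite("pics/w2.png",c["image"]); P=cloud(c); np.savez("w2.npz",P=P,im=c["image"])
for r in cut_out("wrist","square"):
    Q=P[r["region"]]; print(round(r["confidence"],2),rect(Q),"stock",rect(Q[(Q[:,2]>.014)&(Q[:,2]<.024)]))
for l in("square","heel"): print(l,mark_of("wrist",l))
c=capture("top"); cv2.imwrite("pics/t2.png",c["image"]);P=cloud(c)
for r in cut_out("top","emery"): print("em",round(r["confidence"],2),rect(P[r["region"]]))
print(mark_of("top","emery"))
def b(n,x0,x1,y0,y1,z0,z1):
    Q=P.reshape(-1,3);lo,hi=np.array([x0,y0,z0]),np.array([x1,y1,z1])
    Q=Q[((Q>lo)&(Q<hi)).all(1)];print(n,rect(Q))
b("base",.47,.635,.0,.15,.018,.026)
b("leaftop",.60,.68,.0,.15,.088,.12)
for l in("angle_plate","corner","leaf_top"): print(l,mark_of("top",l))
```

```text
t 10.35 tcp [0.4869 0.3446 0.2083] close dir deg 77.9 tilt -1.0 F [-0.29 -0.38 -0.15] w 0.0598 ff 0.0 q [ 0.89  0.35 -0.09 -0.   -1.14 -2.67]
0.66 (686, 'c', array([0.5247, 0.2648]), 'mean', array([0.5262, 0.261 , 0.0166]), 'LxW', array([0.1386, 0.0274]), 'ang', 131.3, 'pca', np.float64(119.4)) stock (62, 'c', array([0.5269, 0.261 ]), 'mean', array([0.5288, 0.2582, 0.0157]), 'LxW', array([0.0717, 0.0108]), 'ang', 119.1, 'pca', np.float64(118.7))
0.6 (1305, 'c', array([0.5736, 0.3513]), 'mean', array([0.5608, 0.353 , 0.0203]), 'LxW', array([0.1297, 0.0221]), 'ang', 166.8, 'pca', np.float64(167.2)) stock (1093, 'c', array([0.5639, 0.3527]), 'mean', array([0.5585, 0.3536, 0.0194]), 'LxW', array([0.11  , 0.0182]), 'ang', 167.4, 'pca', np.float64(167.0))
square [{'position': [0.5654, 0.3529, 0.0032], 'confidence': 0.61}, {'position': [0.5487, -0.1461, 0.0002], 'confidence': 0.17}]
heel [{'position': [0.6182, 0.3433, 0.0034], 'confidence': 0.74}]
em 0.73 (144, 'c', array([ 0.5482, -0.173 ]), 'mean', array([ 0.5475, -0.1715,  0.0163]), 'LxW', array([0.1153, 0.0148]), 'ang', 87.7, 'pca', np.float64(86.6))
em 0.57 (2598, 'c', array([0.5933, 0.0725]), 'mean', array([0.5962, 0.0701, 0.026 ]), 'LxW', array([0.2207, 0.1749]), 'ang', 7.6, 'pca', np.float64(9.7))
[{'position': [0.5472, -0.1718, 0.0049], 'confidence': 0.51}]
base (1096, 'c', array([0.5617, 0.0647]), 'mean', array([0.5607, 0.0658, 0.0218]), 'LxW', array([0.1506, 0.1104]), 'ang', 8.3, 'pca', np.float64(12.0))
leaftop (135, 'c', array([0.6331, 0.0753]), 'mean', array([0.6329, 0.0746, 0.0949]), 'LxW', array([0.1073, 0.0127]), 'ang', 97.2, 'pca', np.float64(97.4))
angle_plate [{'position': [0.5851, 0.0659, 0.0023], 'confidence': 0.63}]
corner [{'position': [0.6442, 0.0751, 0.0194], 'confidence': 0.84}]
leaf_top [{'position': [0.6296, 0.0721, 0.0925], 'confidence': 0.75}, {'position': [0.5523, -0.4078, -0.005], 'confidence': 0.45}]
```

View pics/w2.png

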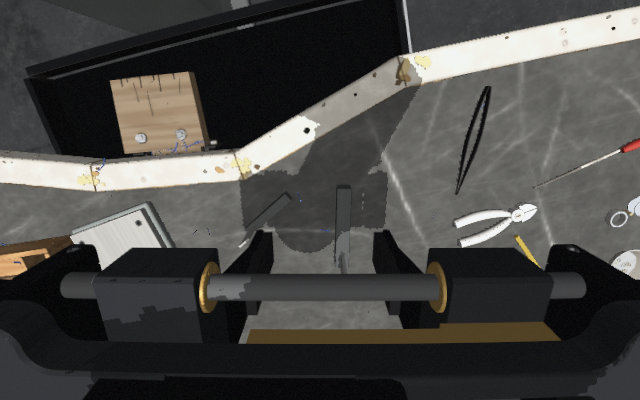

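The wrist view shows square A at (343,225), between and ahead of the fingers, and square B at (268,220). The emery is in the tray. Square A's stock measures 110 x 18 mm, which confirms it. Now I'll grip the stock 14 mm behind its centre so the gripper body clears the blade.

Emit:
jog_arm --commands '[{"fingers": 0.045,"xyz": [0.033,0.011,0],"twist": -0.012},{"fingers": 0.045,"xyz": [0.03,0,0],"twist": 0},{"fingers": 0.045,"xyz": [0,0,-0.03],"twist": 0},{"fingers": 0.045,"xyz": [0,0,-0.05],"twist": 0},{"fingers": 0.045,"xyz": [0,0,-0.05],"twist": 0},{"fingers": 0.045,"xyz": [0,0,0],"twist": 0},{"fingers": 0.045,"xyz": [0,0,-0.03],"twist": 0},{"fingers": 0.045,"xyz": [0,0,-0.025],"twist": 0},{"fingers": 0.045,"xyz": [0,0,-0.015],"twist": 0},{"fingers": 0.045,"xyz": [0,0,-0.005],"twist": 0}]'

```text
time: 12.1
eef_pos: [0.5509, 0.3565, 0.0043]
orientation: [0.111, 0.994, 0.0, 0.001]
contact_force: [-0.3, 0.1, 0.0]
gripper_width: 0.0451
finger_force: 0.0
```

Emit:
jog_arm --commands '[{"fingers": 0.045,"xyz": [0,0,0],"twist": 0},{"fingers": 0,"xyz": [0,0,0],"twist": 0},{"fingers": 0,"xyz": [0,0,0],"twist": 0},{"fingers": 0,"xyz": [0,0,0],"twist": 0},{"fingers": 0,"xyz": [0,0,0],"twist": 0},{"fingers": 0,"xyz": [0,0,0],"twist": 0}]' --newtons 40

```text
time: 12.85
eef_pos: [0.5505, 0.3564, 0.0039]
orientation: [0.112, 0.994, 0.0, 0.0]
contact_force: [0.9, 0.5, 1.4]
gripper_width: 0.0177
finger_force: 40.0
```

Emit:
jog_arm --commands '[{"fingers": 0,"xyz": [0,0,0.02],"twist": 0},{"fingers": 0,"xyz": [0,0,0.04],"twist": 0},{"fingers": 0,"xyz": [0,0,0.05],"twist": 0},{"fingers": 0,"xyz": [0,0,0.03],"twist": 0},{"fingers": 0,"xyz": [0,0,0],"twist": 0},{"fingers": 0,"xyz": [0,0,0],"twist": 0}]'

```text
time: 13.6
eef_pos: [0.5488, 0.355, 0.1409]
orientation: [0.112, 0.994, -0.002, -0.002]
contact_force: [-0.0, 0.5, -4.5]
gripper_width: 0.018
finger_force: 40.0
```

Run:
```python
from h import *
tool()
c=capture("wrist"); P=cloud(c)
for r in cut_out("wrist","square"):
    Q=P[r["region"]]; print(round(r["confidence"],2),rect(Q),np.round(np.nanpercentile(Q[:,2],[2,50,98]),4))
for l in("square","heel"): print(l,mark_of("wrist",l))
c=capture("scene"); cv2.imwrite("pics/s3.png",c["image"][150:300,140:380]); P=cloud(c)
for r in cut_out("scene","square"):
    Q=P[r["region"]]; print(round(r["confidence"],2),rect(Q),np.round(np.nanpercentile(Q[:,2],[2,50,98]),4))
print(mark_of("scene","heel"),mark_of("scene","square"))
```

```text
t 13.6 tcp [0.5488 0.355  0.1409] close dir deg 77.14 tilt -0.99999 F [-0.01  0.53 -4.48] w 0.018 ff 39.99 q [ 0.82  0.5  -0.02 -0.   -1.06 -2.62]
0.82 (3905, 'c', array([0.5511, 0.3481]), 'mean', array([0.5416, 0.3556, 0.1561]), 'LxW', array([0.0896, 0.0278]), 'ang', 166.8, 'pca', np.float64(167.0)) [0.1453 0.1566 0.1578]
0.49 (10619, 'c', array([0.5324, 0.1313]), 'mean', array([0.5551, 0.0899, 0.0215]), 'LxW', array([0.2996, 0.2295]), 'ang', 132.5, 'pca', np.float64(26.0)) [0.0043 0.0215 0.0667]
square [{'position': [0.5236, 0.2636, 0.0048], 'confidence': 0.93}]
heel [{'position': [0.5434, 0.2335, -0.0001], 'confidence': 0.67}, {'position': [0.6166, 0.3412, 0.1361], 'confidence': 0.64}]
0.57 (162, 'c', array([0.5246, 0.2616]), 'mean', array([0.526 , 0.2577, 0.0175]), 'LxW', array([0.0763, 0.0152]), 'ang', 117.6, 'pca', np.float64(118.7)) [0.0031 0.0138 0.0516]
0.44 (139, 'c', array([0.6077, 0.3428]), 'mean', array([0.542 , 0.3549, 0.1545]), 'LxW', array([0.211, 0.017]), 'ang', 168.9, 'pca', np.float64(167.9)) [0.144  0.1564 0.1603]
[{'position': [0.5463, 0.2329, -0.0024], 'confidence': 0.68}, {'position': [0.616, 0.3403, 0.1398], 'confidence': 0.65}] [{'position': [0.5588, 0.3531, 0.1369], 'confidence': 0.71}, {'position': [0.527, 0.2641, -0.0028], 'confidence': 0.49}]
```

Emit:
jog_arm --commands '[{"fingers": 0,"xyz": [-0.001,-0.037,0],"twist": 0.0445},{"fingers": 0,"xyz": [-0.001,-0.037,0],"twist": 0.0445},{"fingers": 0,"xyz": [-0.001,-0.037,0],"twist": 0.0445},{"fingers": 0,"xyz": [-0.001,-0.037,0],"twist": 0.0445},{"fingers": 0,"xyz": [-0.001,-0.037,0],"twist": 0.0445},{"fingers": 0,"xyz": [-0.001,-0.037,0],"twist": 0.0445},{"fingers": 0,"xyz": [-0.001,-0.037,0],"twist": 0.0445},{"fingers": 0,"xyz": [-0.002,-0.036,0],"twist": 0.0445},{"fingers": 0,"xyz": [0,0,-0.04],"twist": 0},{"fingers": 0,"xyz": [0,0,-0.03],"twist": 0}]'

```text
time: 15.25
eef_pos: [0.5411, 0.0603, 0.0729]
orientation: [-0.065, 0.998, 0.0, 0.0]
contact_force: [0.3, -0.6, -3.3]
gripper_width: 0.0177
finger_force: 40.0
```

Emit:
jog_arm --commands '[{"fingers": 0,"xyz": [0,0,-0.02],"twist": 0},{"fingers": 0,"xyz": [0,0,0],"twist": 0},{"fingers": 0,"xyz": [0,0,0],"twist": 0},{"fingers": 0,"xyz": [0,0,0],"twist": 0}]'

```text
time: 15.75
eef_pos: [0.5422, 0.0614, 0.0548]
orientation: [-0.066, 0.998, 0.0, 0.001]
contact_force: [0.6, -0.2, -2.9]
gripper_width: 0.018
finger_force: 40.0
```

```bash
cat > look.py <<'E'
from h import *
import sys
tool()
for n in("wrist","scene","top"):
    c=capture(n); P=cloud(c); np.savez(f"{sys.argv[1]}_{n}.npz",P=P,im=c["image"])
    for l in("heel","corner","leaf_top","angle_plate"):
        print(n,l,[(np.round(r["position"],4).tolist(),round(r["confidence"],2)) for r in mark_of(n,l)][:3])
    for r in cut_out(n,"square"):
        Q=P[r["region"]];Q=Q[Q[:,1]<.18]
        if len(Q)>30: print("  sq",rect(Q),np.round(np.nanpercentile(Q[:,2],[2,50,98]),4))
    Q=P.reshape(-1,3)
    B=Q[((Q>[.47,.0,.018])&(Q<[.635,.15,.026])).all(1)]
    if len(B)>50: print("  base",rect(B))
    B=Q[((Q>[.60,.0,.089])&(Q<[.68,.15,.12])).all(1)]
    if len(B)>30: print("  leaftop",rect(B))
    if n=="scene": cv2.imwrite(f"pics/{sys.argv[1]}_scene.png",cv2.resize(c["image"][150:260,230:370],(700,550),interpolation=cv2.INTER_CUBIC))
E
python3 look.py a
```

```text
t 15.75 tcp [0.5422 0.0614 0.0548] close dir deg 97.6 tilt -1.0 F [ 0.55 -0.22 -2.92] w 0.018 ff 39.99 q [ 0.41  0.43 -0.4   0.   -0.74 -1.85]
wrist heel [([0.6103, 0.0737, 0.0524], 0.77), ([0.5438, 0.2337, -0.002], 0.63)]
wrist corner []
wrist leaf_top [([0.5543, 0.0672, 0.0568], 0.62)]
wrist angle_plate [([0.5457, -0.1731, 0.0043], 0.46)]
  sq (4007, 'c', array([0.5459, 0.0605]), 'mean', array([0.5352, 0.059 , 0.07  ]), 'LxW', array([0.0899, 0.018 ]), 'ang', 7.8, 'pca', np.float64(7.7)) [0.0581 0.0705 0.0718]
  base (13333, 'c', array([0.5618, 0.0641]), 'mean', array([0.5244, 0.0595, 0.0216]), 'LxW', array([0.1441, 0.1104]), 'ang', 7.5, 'pca', np.float64(98.3))
scene heel [([0.6101, 0.069, 0.0476], 0.55)]
scene corner [([0.6405, 0.0748, 0.0258], 0.8), ([0.5547, -0.4084, -0.0024], 0.63), ([0.5866, 0.0713, 0.0001], 0.33)]
scene leaf_top [([0.5502, -0.1482, 0.0002], 0.15)]
scene angle_plate [([0.5828, 0.0688, -0.0012], 0.95)]
  sq (141, 'c', array([0.547 , 0.0569]), 'mean', array([0.5291, 0.0587, 0.0612]), 'LxW', array([0.1332, 0.0729]), 'ang', 158.5, 'pca', np.float64(3.7)) [0.0205 0.0653 0.0721]
  sq (1371, 'c', array([0.6167, 0.0891]), 'mean', array([0.5632, 0.0917, 0.0235]), 'LxW', array([0.2814, 0.1368]), 'ang', 9.8, 'pca', np.float64(26.7)) [0.0041 0.0211 0.0685]
  base (789, 'c', array([0.5645, 0.0665]), 'mean', array([0.5477, 0.0759, 0.0217]), 'LxW', array([0.1598, 0.1136]), 'ang', 9.3, 'pca', np.float64(27.1))
top heel []
top corner [([0.6426, 0.0764, 0.0209], 0.61)]
top leaf_top [([0.6278, 0.0703, 0.0918], 0.72)]
top angle_plate [([0.5861, 0.071, 0.0037], 0.63)]
  base (271, 'c', array([0.5623, 0.0645]), 'mean', array([0.5635, 0.0567, 0.0215]), 'LxW', array([0.148 , 0.1086]), 'ang', 8.1, 'pca', np.float64(6.3))
  leaftop (131, 'c', array([0.6331, 0.075 ]), 'mean', array([0.633 , 0.0741, 0.0949]), 'LxW', array([0.1067, 0.0132]), 'ang', 98.2, 'pca', np.float64(97.3))
```

View pics/a_scene.png

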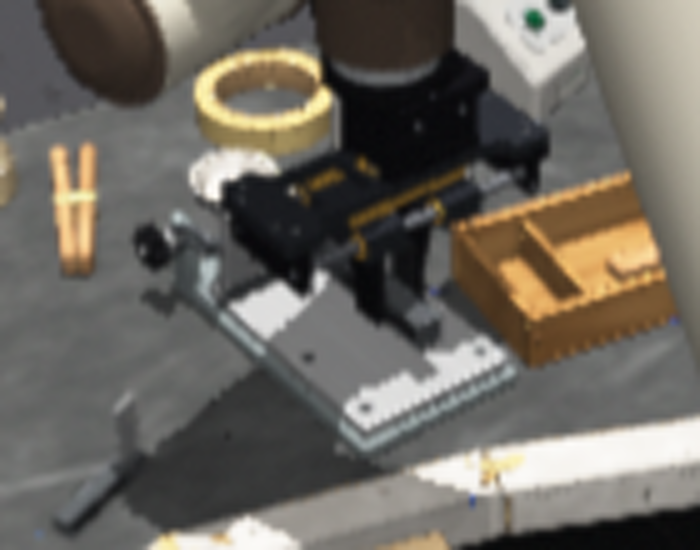

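The scene crop shows the square held above the base at (420,320), aligned with it (7.7° against the plate's 7.5°). The knob bracket at (185,250) is clear of the gripper. Now I lower it to contact.

Emit:
jog_arm --commands '[{"fingers": 0,"xyz": [0,0,-0.015],"twist": 0},{"fingers": 0,"xyz": [0,0,-0.01],"twist": 0},{"fingers": 0,"xyz": [0,0,-0.003],"twist": 0},{"fingers": 0,"xyz": [0,0,0],"twist": 0},{"fingers": 0,"xyz": [0,0,0],"twist": 0}]'

```text
time: 17.27
eef_pos: [0.5404, 0.0607, 0.0258]
orientation: [-0.066, 0.998, -0.0, -0.001]
contact_force: [-4.2, -0.1, 5.3]
gripper_width: 0.0178
finger_force: 40.0
```

Emit:
jog_arm --commands '[{"fingers": 0,"xyz": [0,0,-0.001],"twist": 0},{"fingers": 0,"xyz": [0,0,0],"twist": 0}]'

```text
time: 17.52
eef_pos: [0.5405, 0.0607, 0.0258]
orientation: [-0.066, 0.998, -0.0, -0.001]
contact_force: [-6.7, 0.5, 12.0]
gripper_width: 0.0177
finger_force: 40.0
```

Emit:
jog_arm --commands '[{"fingers": 0,"xyz": [0,0,-0.001],"twist": 0},{"fingers": 0,"xyz": [0,0,0],"twist": 0}]'

```text
time: 17.77
eef_pos: [0.5405, 0.0607, 0.0258]
orientation: [-0.067, 0.998, -0.001, -0.001]
contact_force: [-8.0, -0.5, 17.3]
gripper_width: 0.0176
finger_force: 40.0
```

Emit:
jog_arm --commands '[{"fingers": 0,"xyz": [0,0,0.001],"twist": 0},{"fingers": 0,"xyz": [0.004,0.0005,0],"twist": 0},{"fingers": 0,"xyz": [0.004,0.0005,0],"twist": 0},{"fingers": 0,"xyz": [0.004,0.0005,0],"twist": 0},{"fingers": 0,"xyz": [0.004,0.0005,0],"twist": 0},{"fingers": 0,"xyz": [0,0,0],"twist": 0}]'

```text
time: 18.52
eef_pos: [0.5544, 0.0616, 0.0258]
orientation: [-0.066, 0.998, -0.001, -0.003]
contact_force: [-9.6, -2.3, 16.2]
gripper_width: 0.0177
finger_force: 40.0
```

Emit:
jog_arm --commands '[{"fingers": 0,"xyz": [0.003,0.0004,0],"twist": 0},{"fingers": 0,"xyz": [0.003,0.0004,0],"twist": 0},{"fingers": 0,"xyz": [0,0,0],"twist": 0}]'

```text
time: 18.9
eef_pos: [0.5603, 0.0623, 0.0258]
orientation: [-0.066, 0.998, -0.001, -0.003]
contact_force: [-10.5, -2.6, 15.2]
gripper_width: 0.0174
finger_force: 40.0
```

Emit:
jog_arm --commands '[{"fingers": 0,"xyz": [0.002,0.0003,0],"twist": 0},{"fingers": 0,"xyz": [0.002,0.0003,0],"twist": 0},{"fingers": 0,"xyz": [0,0,0],"twist": 0}]'

```text
time: 19.27
eef_pos: [0.5609, 0.0624, 0.0258]
orientation: [-0.066, 0.998, -0.002, -0.007]
contact_force: [-17.7, -1.1, 21.6]
gripper_width: 0.0174
finger_force: 40.0
```

Emit:
jog_arm --commands '[{"fingers": 0,"xyz": [0,0,0.001],"twist": 0},{"fingers": 0,"xyz": [0,0,0.001],"twist": 0},{"fingers": 0,"xyz": [0,0,0],"twist": 0}]'

```text
time: 19.65
eef_pos: [0.5639, 0.0631, 0.0259]
orientation: [-0.066, 0.998, -0.001, -0.004]
contact_force: [-8.0, -1.2, 5.6]
gripper_width: 0.0176
finger_force: 40.0
```

Emit:
jog_arm --commands '[{"fingers": 0,"xyz": [0.002,0.0003,0],"twist": 0},{"fingers": 0,"xyz": [0,0,0],"twist": 0}]'

```text
time: 19.9
eef_pos: [0.5655, 0.0633, 0.0258]
orientation: [-0.066, 0.998, -0.001, -0.004]
contact_force: [-7.4, -1.2, 5.7]
gripper_width: 0.0176
finger_force: 40.0
```

```bash
python3 look.py b
```

```text
t 19.9 tcp [0.5655 0.0633 0.0258] close dir deg 97.53 tilt -0.99996 F [-7.36 -1.2   5.74] w 0.0176 ff 40.0 q [ 0.4   0.51 -0.36 -0.   -0.71 -1.83]
wrist heel [([0.5414, 0.2313, -0.0011], 0.92), ([0.6344, 0.0755, 0.0213], 0.64)]
wrist corner []
wrist leaf_top []
wrist angle_plate []
  sq (4187, 'c', array([0.576 , 0.0632]), 'mean', array([0.5582, 0.0609, 0.0418]), 'LxW', array([0.1037, 0.0216]), 'ang', 7.1, 'pca', np.float64(7.6)) [0.025  0.0416 0.0448]
  base (22738, 'c', array([0.5603, 0.0639]), 'mean', array([0.5268, 0.06  , 0.0216]), 'LxW', array([0.1401, 0.1109]), 'ang', 7.6, 'pca', np.float64(97.3))
scene heel [([0.5473, 0.2309, -0.0022], 0.55), ([0.6316, 0.0742, 0.0195], 0.5), ([0.5562, -0.4052, -0.003], 0.35)]
scene corner [([0.6371, 0.0758, 0.0235], 0.88)]
scene leaf_top []
scene angle_plate [([0.5831, 0.0672, -0.001], 0.94)]
  sq (135, 'c', array([0.5603, 0.0717]), 'mean', array([0.5518, 0.066 , 0.0395]), 'LxW', array([0.1246, 0.0715]), 'ang', 154.9, 'pca', np.float64(9.4)) [0.0225 0.0394 0.1095]
  sq (113, 'c', array([ 0.6145, -0.3436]), 'mean', array([ 0.6139, -0.3417,  0.
[... 198 characters left out ...]
[0.1578, 0.113 ]), 'ang', 8.8, 'pca', np.float64(36.6))
top heel []
top corner [([0.6394, 0.0755, 0.0223], 0.62)]
top leaf_top [([0.6332, 0.0747, 0.0926], 0.47), ([0.4749, -0.3315, -0.0017], 0.42)]
top angle_plate []
  sq (1195, 'c', array([0.591 , 0.0719]), 'mean', array([0.601 , 0.0693, 0.0257]), 'LxW', array([0.2174, 0.1651]), 'ang', 6.7, 'pca', np.float64(8.9)) [0.0046 0.0185 0.0969]
  base (352, 'c', array([0.5557, 0.0642]), 'mean', array([0.5142, 0.0569, 0.0217]), 'LxW', array([0.1449, 0.1095]), 'ang', 8.3, 'pca', np.float64(114.7))
  leaftop (68, 'c', array([0.6353, 0.0624]), 'mean', array([0.6355, 0.0555, 0.0974]), 'LxW', array([0.129 , 0.0453]), 'ang', 77.5, 'pca', np.float64(89.1))
```

View pics/b_scene.png

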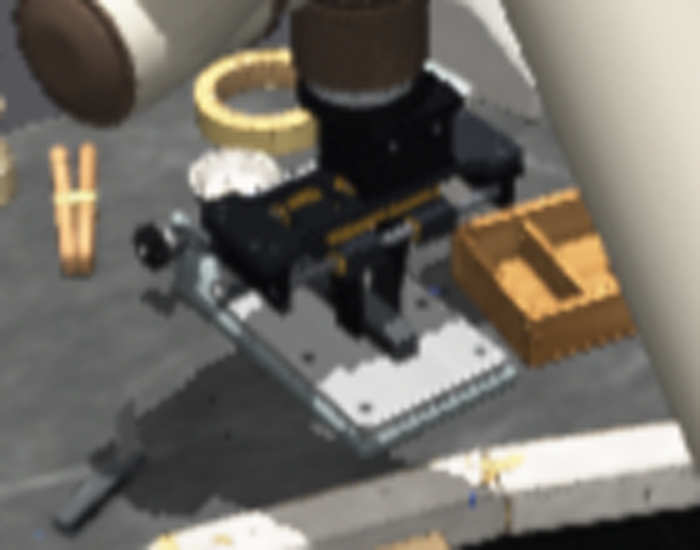

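The square is standing on the base with about 5 mm left to the corner, by the heel and corner marks. I'll keep pushing until the heel meets the lug.

Emit:
jog_arm --commands '[{"fingers": 0,"xyz": [0.002,0.0003,0],"twist": 0},{"fingers": 0,"xyz": [0,0,0],"twist": 0}]'

```text
time: 21.05
eef_pos: [0.5675, 0.0635, 0.0259]
orientation: [-0.066, 0.998, -0.001, -0.004]
contact_force: [-7.7, -2.1, 6.1]
gripper_width: 0.0175
finger_force: 40.0
```

Emit:
jog_arm --commands '[{"fingers": 0,"xyz": [0.002,0.0003,0],"twist": 0},{"fingers": 0,"xyz": [0,0,0],"twist": 0}]'

```text
time: 21.3
eef_pos: [0.5694, 0.0638, 0.0258]
orientation: [-0.066, 0.998, -0.001, -0.004]
contact_force: [-8.6, -1.4, 5.5]
gripper_width: 0.0177
finger_force: 40.0
```

Emit:
jog_arm --commands '[{"fingers": 0,"xyz": [0.001,0.0001,0],"twist": 0},{"fingers": 0,"xyz": [0,0,0],"twist": 0}]'

```text
time: 21.55
eef_pos: [0.5701, 0.0639, 0.0258]
orientation: [-0.066, 0.998, -0.001, -0.005]
contact_force: [-9.6, -0.8, 6.4]
gripper_width: 0.0178
finger_force: 40.0
```

Emit:
jog_arm --commands '[{"fingers": 0,"xyz": [0.001,0.0001,0],"twist": 0},{"fingers": 0,"xyz": [0,0,0],"twist": 0}]'

```text
time: 21.8
eef_pos: [0.571, 0.064, 0.0259]
orientation: [-0.066, 0.998, -0.001, -0.005]
contact_force: [-8.9, -1.0, 5.9]
gripper_width: 0.0179
finger_force: 40.0
```

Emit:
jog_arm --commands '[{"fingers": 0,"xyz": [0.001,0.0001,0],"twist": 0},{"fingers": 0,"xyz": [0,0,0],"twist": 0}]'

```text
time: 22.05
eef_pos: [0.5713, 0.0639, 0.0258]
orientation: [-0.066, 0.998, -0.001, -0.006]
contact_force: [-11.0, -0.8, 7.2]
gripper_width: 0.018
finger_force: 40.0
```

Emit:
jog_arm --commands '[{"fingers": 0,"xyz": [0.001,0.0001,0],"twist": 0},{"fingers": 0,"xyz": [0,0,0],"twist": 0}]'

```text
time: 22.3
eef_pos: [0.5713, 0.064, 0.0258]
orientation: [-0.066, 0.998, -0.001, -0.007]
contact_force: [-13.6, 0.6, 9.6]
gripper_width: 0.0177
finger_force: 40.0
```

Emit:
jog_arm --commands '[{"fingers": 0,"xyz": [0.001,0.0001,0],"twist": 0},{"fingers": 0,"xyz": [0,0,0],"twist": 0}]'

```text
time: 22.55
eef_pos: [0.5713, 0.0639, 0.0258]
orientation: [-0.065, 0.998, -0.002, -0.008]
contact_force: [-14.9, 0.2, 11.9]
gripper_width: 0.0176
finger_force: 40.0
```

The heel has stopped hard at TCP x = 0.5713, so the heel is at 0.6397 and matches the corner estimate. Next I check the square's tilt and the leaf.

```bash
cat > tilt.py <<'E'
from h import *
tool()
def st(P,reg,t):
    Q=P[reg];Q=Q[np.isfinite(Q[:,0])]
    th=np.radians(7.5);u=Q[:,0]*np.cos(th)+Q[:,1]*np.sin(th)
    m=np.abs(Q[:,2]-np.median(Q[:,2]))<.003
    for _ in range(3):
        p=np.polyfit(u[m],Q[m,2],1);r=Q[:,2]-np.polyval(p,u);m=np.abs(r)<.0025
    print(t,"slope dz/du",round(p[0],4),"n",m.sum(),"u",np.round([u[m].min(),u[m].max()],3),"zmed",round(np.median(Q[m,2]),4))
c=capture("wrist");P=cloud(c)
for r in cut_out("wrist","square")[:2]: st(P,r["region"],"stock top")
Q=P.reshape(-1,3);th=np.radians(7.5)
B=Q[((Q>[.47,.0,.018])&(Q<[.6,.15,.026])).all(1)]
u=B[:,0]*np.cos(th)+B[:,1]*np.sin(th);print("base slope",np.round(np.polyfit(u,B[:,2],1),4))
for n in("top","scene"):
    c=capture(n);P=cloud(c);Q=P.reshape(-1,3)
    for l in("heel","corner","leaf_top"): print(n,l,[(np.round(r["position"],4).tolist(),round(r["confidence"],2)) for r in mark_of(n,l) if r["position"][1]<.15 and r["position"][1]>0])
    cv2.imwrite(f"pics/t_{n}.png",c["image"])
    B=Q[((Q>[.60,.08,.085])&(Q<[.70,.15,.102])).all(1)]; u=B[:,0]*np.cos(th)+B[:,1]*np.sin(th)
    print("leaf u range z>.085",np.round(np.percentile(u,[2,50,98]),4) if len(u) else 0,len(u))
    np.savez(f"t_{n}.npz",P=P)
print("corner u est",.6397*np.cos(th)+.0730*np.sin(th))
E
python3 tilt.py
```

```text
t 22.55 tcp [0.5713 0.0639 0.0258] close dir deg 97.51 tilt -0.99988 F [-14.91   0.17  11.91] w 0.0176 ff 40.0 q [ 0.39  0.52 -0.34 -0.   -0.73 -1.83]
stock top slope dz/du 0.0032 n 3640 u [0.533 0.622] zmed 0.0416
stock top slope dz/du 0.0325 n 884 u [0.549 0.575] zmed 0.0128
base slope [-0.0001  0.0216]
top heel []
top corner [([0.6397, 0.0769, 0.0214], 0.8)]
top leaf_top [([0.6385, 0.0739, 0.0945], 0.49)]
leaf u range z>.085 [0.6434 0.6494 0.6527] 10
scene heel [([0.6377, 0.0757, 0.0179], 0.6)]
scene corner [([0.64, 0.0746, 0.0272], 0.81)]
scene leaf_top []
leaf u range z>.085 [0.6496 0.6507 0.651 ] 5
corner u est 0.6437556898528903
```

The stock is flat (slope 0.003) and the leaf's top edge is in the corner plane. I'll hold briefly, then hand in.

Emit:
jog_arm --commands '[{"fingers": 0,"xyz": [0,0,0],"twist": 0},{"fingers": 0,"xyz": [0,0,0],"twist": 0},{"fingers": 0,"xyz": [0,0,0],"twist": 0},{"fingers": 0,"xyz": [0,0,0],"twist": 0},{"fingers": 0,"xyz": [0,0,0],"twist": 0}]'

```text
time: 23.68
eef_pos: [0.5713, 0.0639, 0.0258]
orientation: [-0.065, 0.998, -0.002, -0.008]
contact_force: [-14.8, 0.3, 10.6]
gripper_width: 0.018
finger_force: 40.0
```

```bash
python3 -c "
from h import *
tool();print(ticket.job_done())"
```

```text
t 23.675 tcp [0.5713 0.0639 0.0258] close dir deg 97.51 tilt -0.99988 F [-14.82   0.25  10.59] w 0.018 ff 40.0 q [ 0.39  0.52 -0.34 -0.   -0.73 -1.83]
the job is handed in; nothing more can be done
None
```

I've handed the job in at 23.7 s: the emery block is lying in the pine tray, and the square is still gripped and pressed home in the corner with the leaf upright; no verdict came back.

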